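# Wind a crank vise shut on a wooden block

## Task

Fit the loose crank onto the square shaft of the small bench vise, all the way down, feeling gently for the way the square goes on. Then wind it clockwise by its wooden grip, in full circles, until the sprung jaw holds the wooden block firmly, with about 40 N but never more than 60 N. Leave the crank on the shaft and the other things on the bench where they are.

Things in the scene. Friction and masses are not known exactly. Their poses are not given: they have to be found in the camera images.
- crank_hub (a point): Loose crank, flat on the bench, grip up. Point on the hub's axis, 34 mm above the crank's underside. Hub: dark steel square block 30 x 30 mm, 52 mm high, flats across x and y. x points along the arm to the grip, z up. Arm: flat bar 22 mm wide, 12 mm thick, flush with the underside, reaching 84 mm out along +x only. About 0.28 kg; centre of mass some 23 mm along x.
- crank_bore (a point): Centre of the mouth of the crank's square bore, in its underside, 34 mm below crank_hub. The bore is 16 x 16 mm and 29 mm deep, its sides parallel to the crank's x and y, its axis z. Fitted, it has up to 8 degrees of play each way on the shaft.
- crank_grip (a point): Middle of the crank's upright wooden grip: round, 23 mm thick, 46 mm high (13 to 59 mm above the underside), 73 mm along x from the hub's axis; the point is 38 mm above the underside. The grip spins freely on its pin, so fingers that hold it need not turn as the crank goes round, but a light hold slips off.
- shaft_top (a point): Centre of the top end of the vise's upright shaft, 116 mm above the bench. The shaft is 14 x 14 mm square and stands 26 mm out of a round collar; its top 4 mm narrow to 11 mm. Fully home, the crank's underside rests on the collar, 26 mm below. Axes are the vise's: HOW THE SQUARE IS TURNED IS NOT TOLD and differs each time; the bore goes on within 8 degrees of any of four ways.
- vise: Vise bolted to the bench. Origin on the bench below the shaft's axis; y along the bed, away from the jaws. Bed 100 mm wide, 16 thick, y -220 to +50 mm; gear case under the shaft 82 x 82, 85 high. Fixed jaw's face at y = -190; jaws 80 wide, up to 82 high. Friction of 0.35 N m holds the shaft either way (5 N at the grip). Clockwise from above feeds the jaw to the block, 32 mm a turn.
- jaw: Moving sprung jaw, a wood-faced plate 80 x 50 mm; its face lies 15 mm from this origin toward the fixed jaw (vise -y) and starts some 62 mm (+-8) short of the block. Once the block is pinched its springs yield 6 N per mm of feed: each radian of winding adds 31 N on the block and about 2 N at the grip; 40 N comes 1.3 rad after it is pinched, 60 N at 1.95 rad. It stays as wound.
- work_block: Tapered hardwood block, 28 mm thick, 50 mm wide, 63 mm high, loose, standing on the vise's rails (30 mm above the bench) 0 to 3 mm from the fixed jaw, flat faces toward the jaws. Origin at the centre of its underside; x along its 28 mm thickness.
- mallet: Wooden mallet lying on the bench, 184 x 85 x 60 mm. A bystander.
- spanner: Steel open-ended spanner lying on the bench, 197 mm long, 8 mm thick. A bystander.
- abrasive_roll: Dark roll of abrasive cloth, 69 mm across, 50 mm high. A bystander.
Not all that is in view belongs to the job. Of the things that look like the work_block, the larger one is meant.

How it is judged (in metres and radians):
On the way, in this order (a step that is already met when the one before it is completed fails the run):
1. the crank is fully down on the square shaft (z of crank_bore in the frame of shaft_top below -0.021 m and horizontal distance between crank_bore and shaft_top below 0.005 m and angle between crank_bore's own z axis and vertical below 0.1 rad), for 0.2 s.
2. with the crank on the shaft, the jaw has been wound forward by about a full turn (30 mm) (all of step 1 and distance of jaw from where it was at the start of the episode above 0.03 m), for 0.1 s.
3. with the crank on the shaft, the jaw presses the block with more than 20 N (all of step 1 and contact force between jaw and work_block above 20 N), for 0.3 s.
At the end, for the whole second after the job is handed in: The crank is left fully down on the shaft (underside within 5 mm of the collar, upright), at rest; the block stands upright on the rails against the fixed jaw and the moving jaw presses it with 20 to 60 N (all of step 3 and contact force between jaw and work_block below 60 N and y of work_block in the frame of vise between -0.18 and -0.171 m and z of work_block in the frame of vise below 0.036 m and angle between work_block's own z axis and vertical below 0.1 rad and linear speed of each of crank, work_block below 0.02 m/s and distance of vise from where it was at the start of the episode below 0.002 m); the robot touches nothing.
It fails at once if the jaw presses the block with more than 60 N (contact force between jaw and work_block above 60 N).
It fails at once if the crank is forced against the vise with more than 40 N before the square has entered the bore (bore less than 4.5 mm down) (contact force between crank and vise above 40 N and z of crank_bore in the frame of shaft_top above -0.0045 m).
It fails at once if a bystander (mallet, spanner, abrasive roll) is moved by more than 20 mm (distance of any of mallet, spanner, abrasive_roll from where it was at the start of the episode above 0.02 m).
It also fails if it takes over 72 s, if anything falls off the work surface, if the arm or the gripper's body presses on something with over 40 N, if the wrist force passes 120 N, or if a joint passes its speed limit or range.

## Robot

A 6-joint arm with a two-finger parallel gripper is mounted at the origin on a cart in front of the work surface, level with it; the furniture and walls round the work are solid. World frame = base frame: x ahead of the robot, y to its left, z up, the work surface at z = 0. Lengths are in mm, angles in rad, forces in N, time in s.
With the tool pointing down it reaches from about 250 to 850 mm from the base axis. Payload 12.5 kg.
Tool frame: the origin (TCP) lies on the centre line of the jaws, within the pads' length; the fingertips stand 14 mm ahead of it and the grasp point (between the pads) lies 5 mm behind it; z points along the fingers, y is the line along which they close (so a half turn about z gives the same grasp; the last joint's range is limited). The gripper opens to 93 mm and grips with 3 to 60 N. Pads are 15 mm wide; open, the fingers measure 128 mm over their backs; the gripper's body (75 mm by 188 mm) begins 65 mm behind the grasp point.
Start: joints at [1.235, 0.351, 1.652, -0, 1.139, -0.085], TCP at [136.467, 532.786, 232.633] pointing down, gripper open.
Joint ranges: [-2.75, 2.75], [-0.79, 2.1], [0.01, 2.65], [-1.57, 4.71], [0.07, 3.14], [-2.87, 2.87]. Speed limits (rad/s): [2.22, 2.22, 2.79, 3.14, 3.14, 3.14].

## Interface

Orientations are given as a 3x3 rotation matrix whose columns are the frame's x, y, z axes.
In Python, from workcell import manip gives the robot as it stands. The module is installed in compiled form; this text tells all that it offers.
- The arm moves only by the tool step_arm, never from a script. Its argument "series" is a list that holds one entry, the list of rows, each a list of 4 numbers: the shift along the tool's x, y, z scaled (see below), then the turn about the tool's z scaled (see below). A call has 1 to 20 rows; each row is the pose to reach, as a shift and turn from the pose commanded when the call began, along the tool's axes at that moment, turning the shorter way round; what a row does not reach only later rows make up. The controller multiplies each number of a shift by 10 cm and each number of a turn by 2 pi rad. A row lasts 1/8 s, in which the tool goes at most 62.5 mm and 10.7 degrees, less where a joint would pass 70% of its speed; a pose out of reach is approached as far as the arm can. A call with a number of a shift or a turn outside -1 to 1 is refused whole. A call with a gripper value outside its range is refused whole. "hand" is the opening, from -1 (shut) to 1 (fully open), set as the call begins (left out, the last holds). The fingers move at their own pace and stop on an object; "squeeze" is the grip in N (left out, the last holds). Time passes only in rows, so rows that repeat a pose let the fingers close. It gives the time, the measured TCP pose, the force, the opening and the grip force at its end, in the units of the state.
- manip.state(): the state, without advancing time (a new reading comes with each control period).
- manip.capture(name): name is "scene" or "side" or "wrist"; returns (picture, depth): 384x512x3 uint8, red, green, blue; 384x512 float32, mm along the optical axis (not along the pixel's ray), 0 where there is no reading.
- manip.camera_info(name): a dict with "vfov" (degrees; the focal length in pixels is half the picture's height over the tangent of half this angle, whatever the lens; pixels are square), "cx", "cy" (the principal point, pixels), "origin" and "orientation" of the camera in the world; the wrist camera has in their place "hand_eye" (4x4, takes a point from camera to tool coordinates, whose origin is the TCP and whose axes are the flange's). Camera axes: x right, y down, z forward; pixel columns grow to the right and rows downward; lengths in mm; the calibration is good to about 2 mm. A picture is of the moment at which its call begins: read the wrist's pose just before it. camera_info takes no time and is no camera call.
- manip.sign_off(): hands the job in; it is judged then, once.
The state is a dict: "time": time; "q": joint angles; "qvel": joint speeds; "effort": joint torques, N m; "tool_pos": TCP position; "tcp_rot": TCP orientation; "ft_force": force on the tool from outside, world axes, zero at the start; "wrist_torque": the same for the moment, N m; "grip_width": finger opening in mm; "grip_force": force on a finger pad.
Only numpy, scipy, OpenCV 4.12 (cv2) and the standard library are available. Lean on these libraries where they do the work, as an engineer would, in place of code of your own. Each camera call takes 0.05 s, during which the arm holds its last target. There are 200 camera calls.

## Working session

There is one attempt and no reset: what is moved stays moved. The work goes in short steps, Python scripts to look and compute and a tool call to move; the robot and the scene stay as the last step left them, time stands still between calls to the robot, and variables do not carry over. Pictures are saved under pics/ and viewed, at most 10 in all, crops included, and the job is handed in when it is done.

Besides the shell and the picture viewer there is one more tool, called after "Emit:" as name(argument=value, ...) on one line, values as JSON. step_arm: Moves the arm, as the interface text tells. Its arguments: {"type":"object","properties":{"series":{"type":"array","items":{"type":"array","items":{"type":"array","items":{"type":"number","minimum":-1,"maximum":1}}}},"hand":{"type":"number"},"squeeze":{"type":"number"}},"required":["series"]}

```bash
mkdir -p pics; cat > h.py <<'E'
import numpy as np, cv2
from workcell import manip
def K(n):
    c=manip.camera_info(n); f=192/np.tan(np.radians(c['vfov'])/2); return f,c['cx'],c['cy'],c
def pose(n,s=None):
    f,cx,cy,c=K(n)
    if n=='wrist':
        s=s or manip.state(); H=np.array(c['hand_eye']); R=np.array(s['tcp_rot']).reshape(3,3)
        return R@H[:3,:3], R@H[:3,3]+np.array(s['tool_pos'])
    return np.array(c['orientation']).reshape(3,3), np.array(c['origin'])
def shot(n,fn):
    s=manip.state(); p,d=manip.capture(n); cv2.imwrite(f'pics/{fn}.png',p[:,:,::-1]); np.savez(f'pics/{fn}.npz',p=p,d=d)
    R,o=pose(n,s); np.savez(f'pics/{fn}_pose.npz',R=R,o=o); return p,d,R,o
def ray(n,R,o,u,v,z):
    f,cx,cy,_=K(n); d=R@np.array([(u-cx)/f,(v-cy)/f,1]); return o+d*(z-o[2])/d[2]
def cloud(n,R,o,d):
    f,cx,cy,_=K(n); v,u=np.mgrid[:384,:512]; P=np.stack([(u-cx)/f*d,(v-cy)/f*d,d],-1)@R.T+o; P[d==0]=np.nan; return P
E
python3 - <<'E'
from h import *
ps=[]
for n in ['scene','side','wrist']:
    p,d,R,o=shot(n,n+'0'); print(n,o.round(0),R[:,2].round(2),(d>0).mean(),K(n)[0]); 
print({k:np.round(v,3) for k,v in manip.state().items()})
E
```

```text
scene [  57. -748.  662.] [ 0.42  0.75 -0.51] 0.996063232421875 398.9674651117864
side [  62. -859.  683.] [ 0.4   0.78 -0.48] 0.9958699544270834 412.3139318506744
wrist [ 61. 553. 385.] [ 0.27 -0.07 -0.96] 0.996002197265625 284.991270039737
{'time': np.float64(0.15), 'q': array([ 1.235,  0.351,  1.652,  0.   ,  1.139, -0.085]), 'qvel': array([-0.001, -0.003,  0.   , -0.   , -0.002,  0.001]), 'effort': array([ 1.0000e-03, -4.9746e+01, -2.8535e+01,  7.0000e-02,  2.5000e-02,
       -0.0000e+00]), 'tool_pos': array([136.398, 532.576, 232.239]), 'tcp_rot': array([[-0.969,  0.248, -0.   ],
       [ 0.248,  0.969, -0.001],
       [ 0.   , -0.001, -1.   ]]), 'ft_force': array([-1.334, -0.323,  0.193]), 'wrist_torque': array([ 0.072,  0.048, -0.007]), 'grip_force': np.float64(0.0), 'grip_width': np.float64(92.543)}
```

View pics/scene0.png

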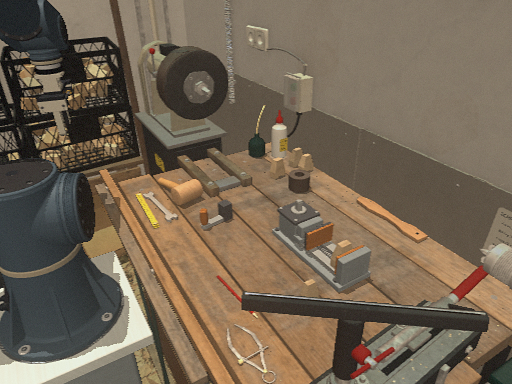

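View pics/side0.png

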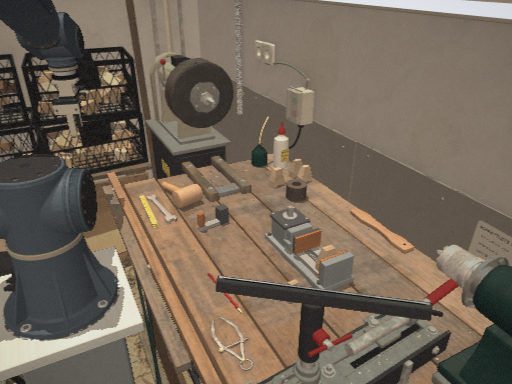

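The scene view shows the crank's hub at (225,210) and its grip at (204,216). The vise shaft is at about (298,205), the block at (342,247), the mallet at (185,190), the spanner at (160,207) and the roll at (299,181). Next I'll turn these into positions.

```bash
python3 - <<'E'
from h import *
for n,pts in [('scene',dict(hub=(225,203),grip=(204,210),shaft=(298,205),block=(342,243),jaw=(320,230),fix=(352,252),roll=(299,174),mallet=(188,188),span=(160,205))),('side',dict(hub=(222,208),grip=(200,213),shaft=(290,212)))]:
    z=np.load(f'pics/{n}0.npz'); q=np.load(f'pics/{n}0_pose.npz'); P=cloud(n,q['R'],q['o'],z['d'])
    for k,(u,v) in pts.items(): print(n,k,P[v,u].round(0))
    m=(P[...,2]>10)&(P[...,2]<130)&(P[...,0]>200)&(P[...,0]<900)&(abs(P[...,1])<500)
    p=cv2.resize(z['p'][120:300,120:400],None,fx=2.8,fy=2.8,interpolation=cv2.INTER_CUBIC)
    if n=='scene': cv2.imwrite('pics/crop0.png',p[:,:,::-1])
E
```

```text
scene hub [468. 133.  53.]
scene grip [397. 120.  61.]
scene shaft [586. -55. 107.]
scene block [ 588. -222.   94.]
scene jaw [ 590. -142.   81.]
scene fix [ 597. -248.   83.]
scene roll [763. 178.  42.]
scene mallet [410. 268.  55.]
scene span [323. 291.  11.]
side hub [469. 128.  51.]
side grip [395. 118.  60.]
side shaft [592. -55. 102.]
```

View pics/crop0.png

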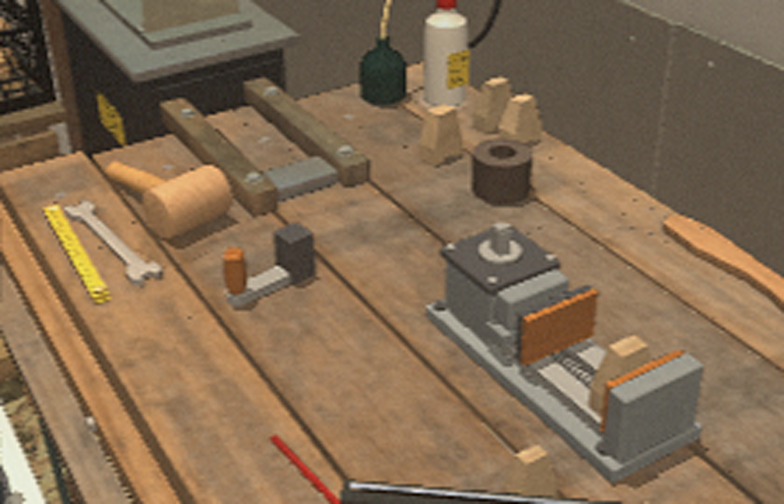

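The close crop shows the crank lying with its grip toward the robot, and the shaft standing clear on the gear case. The moving jaw is left of the block. I'll go over the crank first and then the shaft, looking from close in each time.

Emit:
step_arm(series=[[[-0.42,-0.3,0,0],[-0.85,-0.61,0,0],[-0.85,-0.61,0,0]]])

```text
time: 0.52
tool_pos: [205.1, 450.8, 232.6]
tcp_rot: [[-0.968, 0.251, -0.0], [0.251, 0.968, -0.001], [-0.0, -0.001, -1.0]]
ft_force: [0.2, 0.6, -0.6]
grip_width: 93.1
grip_force: 0.0
```

Emit:
step_arm(series=[[[-0.42,-0.3,0,0],[-0.85,-0.61,0,0],[-0.85,-0.61,0,0]]])

```text
time: 0.9
tool_pos: [272.0, 371.3, 232.7]
tcp_rot: [[-0.968, 0.251, 0.0], [0.251, 0.968, -0.0], [-0.0, -0.0, -1.0]]
ft_force: [-0.7, 0.5, -0.0]
grip_width: 92.9
grip_force: 0.0
```

Emit:
step_arm(series=[[[-0.42,-0.3,0,0],[-0.85,-0.61,0,0],[-0.85,-0.61,0,0]]])

```text
time: 1.27
tool_pos: [339.2, 291.6, 232.7]
tcp_rot: [[-0.968, 0.251, 0.0], [0.251, 0.968, 0.0], [-0.0, 0.0, -1.0]]
ft_force: [-0.5, 1.0, 0.2]
grip_width: 92.7
grip_force: 0.0
```

Emit:
step_arm(series=[[[-0.42,-0.3,0,0],[-0.85,-0.61,0,0],[-0.85,-0.61,0,0]]])

```text
time: 1.65
tool_pos: [406.3, 211.9, 232.5]
tcp_rot: [[-0.968, 0.25, 0.0], [0.25, 0.968, 0.0], [-0.0, 0.0, -1.0]]
ft_force: [-0.5, 0.1, -0.0]
grip_width: 93.0
grip_force: 0.0
```

Emit:
step_arm(series=[[[-0.42,-0.3,0,0],[-0.85,-0.61,0,0],[-0.85,-0.61,0,0],[-0.85,-0.61,0,0]]])

```text
time: 2.15
tool_pos: [471.7, 133.6, 232.4]
tcp_rot: [[-0.969, 0.247, -0.001], [0.247, 0.969, 0.0], [0.001, 0.0, -1.0]]
ft_force: [-0.8, 0.6, 0.3]
grip_width: 92.9
grip_force: 0.0
```

```bash
python3 - <<'E'
from h import *
s=manip.state(); print(s['time'],s['tool_pos'],np.round(s['tcp_rot'],3).tolist())
p,d,R,o=shot('wrist','crank1'); 
P=cloud('wrist',R,o,d)
def blob(lo,hi,near):
    m=((P[...,2]>lo)&(P[...,2]<hi)).astype(np.uint8)
    n,l,st,c=cv2.connectedComponentsWithStats(m)
    for i in range(1,n):
        if st[i,4]>30: 
            q=P[l==i]; print(lo,st[i].tolist(),q.mean(0).round(1),q.min(0).round(0),q.max(0).round(0))
blob(44,70,None)
E
```

```text
2.15 [471.6721936  133.63171933 232.3823524 ] [[-0.969, 0.247, -0.001], [0.247, 0.969, 0.0], [0.001, 0.0, -1.0]]
44 [340, 42, 69, 89, 3787] [412.6 284.8  55.7] [368. 255.  44.] [460. 323.  62.]
44 [221, 101, 20, 21, 320] [398.  125.5  58.7] [387. 114.  44.] [409. 136.  62.]
44 [240, 152, 32, 33, 638] [469.  137.   52.1] [453. 120.  44.] [487. 153.  55.]
44 [101, 265, 12, 13, 87] [555.9 -93.6  48.5] [ 551. -101.   44.] [561. -85.  59.]
44 [164, 270, 11, 12, 74] [584.4 -11.8  53.8] [578. -13.  44.] [596. -11.  69.]
44 [299, 326, 47, 20, 641] [734.4 168.7  49.4] [719. 133.  44.] [757. 199.  52.]
```

View pics/crank1.png

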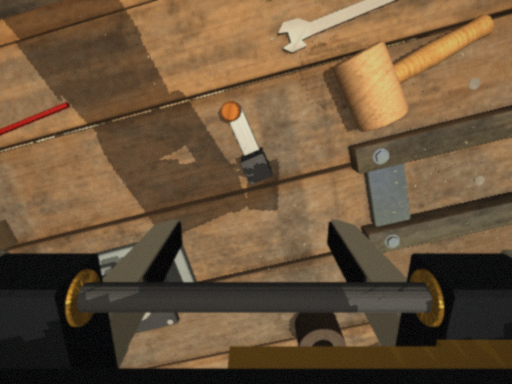

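The wrist view shows the grip at (231,111), the hub at (256,165) and clear space round the crank. The mallet (375,90) and spanner (340,20) are well away. I'll look at the shaft next.

Emit:
step_arm(series=[[[-0.45,-0.38,0.2,0],[-0.9,-0.76,0.4,0],[-0.9,-0.76,0.4,0]]])

```text
time: 2.58
tool_pos: [541.1, 35.2, 191.1]
tcp_rot: [[-0.968, 0.25, -0.002], [0.25, 0.968, -0.0], [0.002, -0.001, -1.0]]
ft_force: [-0.8, 0.5, 0.2]
grip_width: 92.9
grip_force: 0.0
```

Emit:
step_arm(series=[[[-0.45,-0.38,0.1,0],[-0.9,-0.76,0.1,0],[-0.9,-0.76,0.1,0],[-0.9,-0.76,0.1,0],[-0.9,-0.76,0.1,0]]])

```text
time: 3.2
tool_pos: [608.6, -58.1, 183.0]
tcp_rot: [[-0.969, 0.246, -0.0], [0.246, 0.969, 0.0], [0.0, 0.0, -1.0]]
ft_force: [0.4, 0.4, 0.3]
grip_width: 93.0
grip_force: 0.0
```

```bash
python3 - <<'E'
from h import *
z=np.load('pics/crank1.npz'); q=np.load('pics/crank1_pose.npz'); P=cloud('wrist',q['R'],q['o'],z['d'])
for lo,hi,x in [(49,60,440),(55,66,380)]:
    m=(P[...,2]>lo)&(P[...,2]<hi)&(abs(P[...,1]-130)<40)&(P[...,0]>x)&(P[...,0]<x+60); 
    print(cv2.minAreaRect(P[m][:,:2].astype(np.float32)), np.median(P[m],0), m.sum())
s=manip.state(); print(s['time'],s['tool_pos'],np.round(s['tcp_rot'],3).tolist())
p,d,R,o=shot('wrist','shaft1'); P=cloud('wrist',R,o,d)
m=(P[...,2]>110)&(P[...,2]<124)&(abs(P[...,0]-587)<40)&(abs(P[...,1]+53)<40)
v,u=np.where(m); print(m.sum(),u.min(),u.max(),v.min(),v.max(),P[m].mean(0),cv2.minAreaRect(P[m][:,:2].astype(np.float32)))
c=cv2.resize(p[v.mean().astype(int)-45:,:][:90,int(u.mean())-60:int(u.mean())+60],None,fx=5,fy=5,interpolation=cv2.INTER_CUBIC)
print('crop origin',u.mean()-60,v.mean()-45)
a=cv2.resize(p,(400,300)); c=cv2.resize(c,(400,300)); cv2.imwrite('pics/shaftv.png',np.hstack([a,c])[:,:,::-1])
E
```

```text
((470.0394592285156, 136.85922241210938), (30.264270782470703, 29.952199935913086), 9.218660354614258) [469.38503065 136.91847929  52.29927083] 616
((398.0033264160156, 125.60035705566406), (21.227130889892578, 21.662277221679688), 73.19966888427734) [397.89910614 125.56125161  59.04512003] 318
3.2 [608.568837   -58.14327867 183.00982506] [[-0.969, 0.246, -0.0], [0.246, 0.969, 0.0], [0.0, 0.0, -1.0]]
298 251 270 172 191 [592.70209293 -48.5149947  115.29232194] ((593.6493530273438, -48.66643524169922), (13.962350845336914, 14.130911827087402), 86.5423812866211)
crop origin 200.22483221476512 136.36241610738256
```

View pics/shaftv.png

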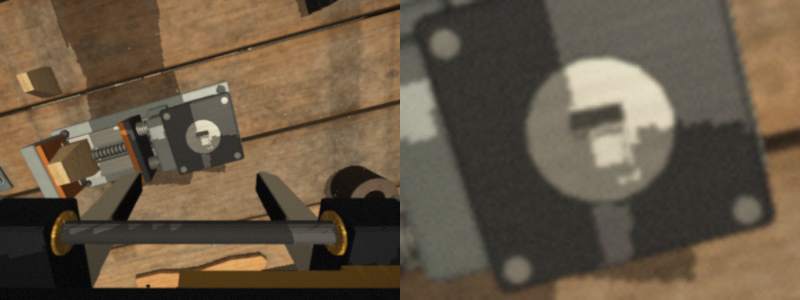

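The left half shows the vise with its shaft in the middle of the collar, and the block in front of the fixed jaw. In the crop the shaft's square looks nearly parallel to the picture's axes. I'll fit its angle from depth slices.

```bash
python3 - <<'E'
from h import *
z=np.load('pics/shaft1.npz'); q=np.load('pics/shaft1_pose.npz'); P=cloud('wrist',q['R'],q['o'],z['d'])
near=(np.hypot(P[...,0]-593.5,P[...,1]+48.6)<16)
def fit(m):
    pts=P[m][:,:2]; best=None
    for a in np.radians(np.arange(0,90,1.)):
        r=pts@np.array([[np.cos(a),-np.sin(a)],[np.sin(a),np.cos(a)]]); e=np.percentile(r,98,0)-np.percentile(r,2,0)
        if best is None or e.prod()<best[0]: best=(e.prod(),np.degrees(a),e)
    return best, cv2.minAreaRect(pts.astype(np.float32)),m.sum()
for lo,hi in [(114.5,125),(112,125),(97,125),(97,113)]:
    print(lo,hi,fit(near&(P[...,2]>lo)&(P[...,2]<hi)))
print(np.percentile(P[near][:,2],[5,50,75,90,98]))
# collar ring
m=(P[...,2]>87)&(P[...,2]<94)&(np.hypot(P[...,0]-593,P[...,1]+49)<30); print('collar',cv2.minEnclosingCircle(P[m][:,:2].astype(np.float32)),m.sum())
# gear case top
m=(P[...,2]>80)&(P[...,2]<89)&(np.hypot(P[...,0]-593,P[...,1]+49)<65)&(P[...,1]>-95); print('case',cv2.minAreaRect(P[m][:,:2].astype(np.float32)))
# silhouette in pixels (shaft mask) 
m=(near&(P[...,2]>97)).astype(np.uint8)
for r in m[165:200,245:277]: print(''.join('#' if x else '.' for x in r))
# top-level map along vise y
for lo,hi,nm in [(76,88,'fix/jaw tops'),(88,100,'block top')]:
    mm=((P[...,2]>lo)&(P[...,2]<hi)&(P[...,1]<-95)).astype(np.uint8); n,l,st,c=cv2.connectedComponentsWithStats(mm)
    for i in range(1,n):
        if st[i,4]>60: print(nm,st[i].tolist(),cv2.minAreaRect(P[l==i][:,:2].astype(np.float32)),np.median(P[l==i][:,2]))
E
```

```text
114.5 125 ((np.float64(128.34775913244567), np.float64(85.0), array([11.4335463 , 11.22554243])), ((593.6017456054688, -48.38005065917969), (12.172367095947266, 12.698951721191406), 88.22772216796875), np.int64(215))
112 125 ((np.float64(168.95276836180213), np.float64(83.0), array([13.03740516, 12.95907938])), ((593.6549682617188, -48.77064895629883), (13.806879043579102, 14.101118087768555), 86.83147430419922), np.int64(279))
97 125 ((np.float64(174.0978609480705), np.float64(86.0), array([13.33953066, 13.05127335])), ((593.6170043945312, -48.611263275146484), (13.971811294555664, 14.214997291564941), 86.0133056640625), np.int64(356))
97 113 ((np.float64(191.02601436023087), np.float64(84.0), array([13.83123378, 13.81120566])), ((593.6170043945312, -48.611263275146484), (13.971811294555664, 14.214997291564941), 86.0133056640625), np.int64(101))
[ 90.64031082 280.72399948 286.44192313 288.77855522 289.9711233 ]
collar ((590.81640625, -47.86741256713867), 27.172813415527344) 1155
case ((593.77001953125, -51.394962310791016), (82.305419921875, 87.77883911132812), 0.9543888568878174)
.
[... 1082 characters left out ...]
.....
................................
................................
fix/jaw tops [187, 149, 35, 72, 1053] ((594.5502319335938, -102.7275390625), (69.06450653076172, 15.458321571350098), 0.06437662243843079) 80.24763737837469
fix/jaw tops [150, 153, 45, 82, 1353] ((595.634521484375, -133.45738220214844), (79.82217407226562, 15.687394142150879), 1.178043246269226) 81.26054632032555
fix/jaw tops [26, 184, 78, 69, 2366] ((594.0640258789062, -238.85482788085938), (77.26510620117188, 53.63825225830078), 0.29531237483024597) 82.13485251388482
block top [61, 203, 34, 35, 712] ((594.2703247070312, -223.25978088378906), (19.521183013916016, 30.677135467529297), 89.70497131347656) 93.34948739092727
```

Emit:
step_arm(series=[[[0.45,0.39,0,-0.0165],[0.91,0.775,0,-0.0325],[0.91,0.775,0,-0.0325]]])

```text
time: 3.62
tool_pos: [538.0, 40.8, 183.1]
tcp_rot: [[-0.999, 0.041, -0.001], [0.041, 0.999, 0.0], [0.001, 0.0, -1.0]]
ft_force: [0.7, -1.3, 0.7]
grip_width: 92.9
grip_force: 0.0
```

```bash
cat > go.py <<'E'
from h import *
import sys
s=manip.state(); t=np.array([float(a) for a in sys.argv[1:4]]); R=np.array(s['tcp_rot']).reshape(3,3)
yaw=np.degrees(np.arctan2(R[1,0],R[0,0])); dy=(float(sys.argv[4])-yaw+180)%360-180
print('t',round(s['time'],2),'pos',np.round(s['tool_pos'],1),'yaw',round(yaw,2),'tool delta/100',(R.T@(t-s['tool_pos'])/100).round(4),'turn/2pi',round(-dy/360,4),'q',np.round(s['q'],2),'F',np.round(s['ft_force'],1),'T',np.round(s['wrist_torque'],2),'w',round(float(s['grip_width']),1))
E
python3 go.py 470 136.9 110 189.2
```

```text
t 3.62 pos [538.   40.8 183.1] yaw 177.63 tool delta/100 [0.7184 0.9322 0.7316] turn/2pi -0.0321 q [-0.01  0.39  1.73  0.    1.02 -1.54] F [ 0.7 -1.3  0.7] T [-0.05  0.03  0.05] w 92.9
```

Emit:
step_arm(series=[[[0.36,0.46,0.36,-0.016],[0.718,0.932,0.732,-0.0321],[0.718,0.932,0.732,-0.0321],[0.718,0.932,0.732,-0.0321]]])

```text
time: 4.12
tool_pos: [473.3, 134.2, 109.7]
tcp_rot: [[-0.988, -0.154, 0.0], [-0.154, 0.988, -0.0], [-0.0, -0.0, -1.0]]
ft_force: [-0.1, -0.1, 0.1]
grip_width: 93.0
grip_force: 0.0
```

```bash
python3 go.py 470 136.9 29 189.2; python3 - <<'E'
from h import *
p,d,R,o=shot('wrist','crank2'); P=cloud('wrist',R,o,d)
for lo,hi,x in [(49,58,440),(55,66,380)]:
    m=(P[...,2]>lo)&(P[...,2]<hi)&(abs(P[...,1]-130)<40)&(P[...,0]>x)&(P[...,0]<x+60); 
    print(cv2.minAreaRect(P[m][:,:2].astype(np.float32)), np.median(P[m],0), m.sum())
E
```

```text
t 4.12 pos [473.3 134.2 109.7] yaw -171.12 tool delta/100 [0.0287 0.0316 0.8071] turn/2pi -0.0009 q [ 0.18  0.42  1.91 -0.    0.81 -1.54] F [-0.1 -0.1  0.1] T [-0.02 -0.04 -0.02] w 93.0
((469.78277587890625, 136.8592529296875), (30.267505645751953, 30.016223907470703), 9.590620994567871) [468.92168663 136.85039764  52.24031549] 1406
((397.8976745605469, 125.12608337402344), (21.889612197875977, 21.521160125732422), 27.381860733032227) [397.80132571 125.14876489  59.00239571] 823
```

Emit:
step_arm(series=[[[0.03,0.032,0.4,-0.0012],[0.03,0.032,0.7,-0.0012],[0.03,0.032,0.807,-0.0012],[0.03,0.032,0.807,-0.0012],[0.03,0.032,0.807,-0.0012]]])

```text
time: 4.8
tool_pos: [470.4, 136.6, 29.9]
tcp_rot: [[-0.987, -0.161, 0.002], [-0.161, 0.987, 0.0], [-0.002, 0.0, -1.0]]
ft_force: [-0.5, -1.1, 0.5]
grip_width: 93.1
grip_force: 0.0
```

Emit:
step_arm(series=[[[0,0,0,0],[0,0,0,0],[0,0,0,0],[0,0,0,0],[0,0,0,0],[0,0,0,0]]], hand=-1, squeeze=55)

```text
time: 5.55
tool_pos: [469.4, 136.8, 28.7]
tcp_rot: [[-0.987, -0.162, -0.0], [-0.162, 0.987, -0.0], [0.0, -0.0, -1.0]]
ft_force: [0.5, 0.9, 0.6]
grip_width: 37.8
grip_force: 0.0
```

```bash
python3 go.py 469.8 136.9 29 189.4
```

```text
t 5.55 pos [469.4 136.8  28.7] yaw -170.68 tool delta/100 [-0.0046  0.0008 -0.0028] turn/2pi -0.0002 q [ 0.19  0.57  1.94 -0.    0.63 -1.55] F [0.5 0.9 0.6] T [0.06 0.02 0.01] w 37.8
```

Still closing, so I'll wait, then lift to z of about 135 (underside about 106 + margin).

Emit:
step_arm(series=[[[0,0,0,0],[0,0,0,0],[0,0,0,0],[0,0,0,0],[0,0,-0.2,0],[0,0,-0.6,0],[0,0,-1.0,0],[0,0,-1.0,0]]])

```text
time: 6.55
tool_pos: [470.5, 137.0, 130.7]
tcp_rot: [[-0.987, -0.162, 0.004], [-0.162, 0.987, 0.001], [-0.005, 0.0, -1.0]]
ft_force: [0.1, -0.5, -4.2]
grip_width: 30.1
grip_force: 55.0
```

Emit:
step_arm(series=[[[0,0,-0.4,0],[0,0,-0.4,0],[0,0,-0.4,0]]])

```text
time: 6.92
tool_pos: [468.5, 136.6, 166.9]
tcp_rot: [[-0.987, -0.162, -0.002], [-0.162, 0.987, -0.0], [0.002, -0.0, -1.0]]
ft_force: [0.2, -0.2, -4.0]
grip_width: 29.7
grip_force: 55.0
```

```bash
python3 go.py 593.6 -48.6 160 175.5;  python3 - <<'E'
from h import *
s=manip.state(); print(s['tool_pos'],s['grip_force'])
p,d,R,o=shot('wrist','held'); P=cloud('wrist',R,o,d)
t=s['tool_pos']; z=t[2]-29
L=(P-t)@np.array(s['tcp_rot']).reshape(3,3)
for lo,hi,c in [(49,58,0),(55,66,73)]:
    m=(P[...,2]>z+lo)&(P[...,2]<z+hi)&(abs(L[...,0]-c)<22)&(abs(L[...,1])<15); Q=L[m]
    print(np.median(Q,0),Q.min(0),Q.max(0), m.sum())
    # slope of the face along tool x
    print(np.polyfit(Q[:,0],Q[:,2],1))
E
```

```text
t 6.92 pos [468.5 136.6 166.9] yaw -170.68 tool delta/100 [-0.9347 -2.0299  0.0667] turn/2pi 0.0384 q [ 0.19  0.33  1.87  0.    0.95 -1.55] F [ 0.2 -0.2 -4. ] T [ 0.04 -0.05  0.01] w 29.7
[468.50852056 136.57693494 166.88727836] 54.99978289939463
[  2.63896795   0.07347636 -23.54619721] [-12.20025568 -14.99001279 -28.84202133] [ 15.04463306  14.99527674 -19.98704421] 2839
[  0.02477189 -23.55725763]
[ 7.28567013e+01  6.41778691e-02 -3.02927583e+01] [ 61.18186773 -10.66981114 -33.04044318] [ 83.25285556  11.23929355 -25.84870333] 2145
[ 1.00772158e-02 -3.07268510e+01]
```

Emit:
step_arm(series=[[[-0.15,-0.34,0,0],[-0.31,-0.68,0,0],[-0.47,-1.0,0,0],[-0.47,-1.0,0,0]]])

```text
time: 7.48
tool_pos: [532.3, 44.1, 167.0]
tcp_rot: [[-0.987, -0.16, -0.002], [-0.16, 0.987, -0.0], [0.002, 0.0, -1.0]]
ft_force: [-0.4, 0.2, -3.2]
grip_width: 29.8
grip_force: 55.0
```

Emit:
step_arm(series=[[[-0.15,-0.34,0,0.01],[-0.31,-0.68,0,0.02],[-0.465,-1.0,0,0.0384],[-0.465,-1.0,0,0.0384],[-0.465,-1.0,0,0.0384],[-0.465,-1.0,0,0.0384]]])

```text
time: 8.22
tool_pos: [593.4, -44.4, 168.4]
tcp_rot: [[-0.997, 0.077, -0.001], [0.077, 0.997, 0.0], [0.001, 0.0, -1.0]]
ft_force: [0.2, 0.7, -3.6]
grip_width: 29.4
grip_force: 55.0
```

```bash
python3 go.py 593.6 -48.6 147 175.5
```

```text
t 8.22 pos [593.4 -44.4 168.4] yaw 175.59 tool delta/100 [-0.0055 -0.0415  0.2135] turn/2pi 0.0003 q [-0.15  0.5   1.59  0.    1.05 -1.65] F [ 0.2  0.7 -3.6] T [ 0.   -0.03 -0.  ] w 29.4
```

Emit:
step_arm(series=[[[-0.004,-0.0415,0.1,0],[-0.004,-0.0415,0.2,0],[-0.004,-0.0415,0.2,0],[-0.004,-0.0415,0.2,0]]])

```text
time: 8.72
tool_pos: [594.2, -49.6, 148.7]
tcp_rot: [[-0.997, 0.078, -0.0], [0.078, 0.997, 0.0], [0.0, 0.0, -1.0]]
ft_force: [0.6, 0.4, -2.1]
grip_width: 29.8
grip_force: 55.0
```

Emit:
step_arm(series=[[[0,0,0.01,0],[0,0,0.02,0],[0,0,0.03,0],[0,0,0.03,0]]])

```text
time: 9.22
tool_pos: [594.1, -49.6, 145.7]
tcp_rot: [[-0.997, 0.079, -0.0], [0.079, 0.997, 0.0], [0.0, 0.0, -1.0]]
ft_force: [0.2, -0.3, -4.2]
grip_width: 29.8
grip_force: 55.0
```

```bash
python3 go.py 593.6 -48.6 140 175.5
```

```text
t 9.22 pos [594.1 -49.6 145.7] yaw 175.5 tool delta/100 [0.0053 0.01   0.0568] turn/2pi -0.0 q [-0.16  0.53  1.61 -0.    1.   -1.65] F [ 0.2 -0.3 -4.2] T [-0.04 -0.07  0.  ] w 29.8
```

Emit:
step_arm(series=[[[0.003,0.01,0,0],[0.003,0.01,0.01,0],[0.003,0.01,0.02,0],[0.003,0.01,0.02,0]]])

```text
time: 9.72
tool_pos: [593.8, -48.6, 143.6]
tcp_rot: [[-0.997, 0.079, -0.0], [0.079, 0.997, 0.0], [0.0, 0.0, -1.0]]
ft_force: [-0.5, 0.2, -2.9]
grip_width: 29.5
grip_force: 55.0
```

Emit:
step_arm(series=[[[0,0,0.01,0],[0,0,0.02,0],[0,0,0.02,0]]])

```text
time: 10.1
tool_pos: [593.8, -48.6, 141.6]
tcp_rot: [[-0.997, 0.079, -0.0], [0.079, 0.997, 0.0], [0.0, 0.0, -1.0]]
ft_force: [0.4, 0.6, -3.7]
grip_width: 29.8
grip_force: 55.0
```

```bash
python3 go.py 593.6 -48.6 140 175.5
```

```text
t 10.1 pos [593.8 -48.6 141.6] yaw 175.49 tool delta/100 [0.0023 0.0001 0.0164] turn/2pi -0.0 q [-0.16  0.54  1.61  0.    1.   -1.65] F [ 0.4  0.6 -3.7] T [-0.04 -0.1  -0.03] w 29.8
```

Emit:
step_arm(series=[[[0,0,0.01,0],[0,0,0.02,0],[0,0,0.02,0]]])

```text
time: 10.48
tool_pos: [593.8, -48.6, 139.6]
tcp_rot: [[-0.997, 0.079, -0.0], [0.079, 0.997, 0.0], [0.0, -0.0, -1.0]]
ft_force: [0.4, 0.6, -2.9]
grip_width: 29.5
grip_force: 55.0
```

Emit:
step_arm(series=[[[0,0,0.01,0],[0,0,0.02,0],[0,0,0.02,0]]])

```text
time: 10.85
tool_pos: [593.8, -48.6, 137.6]
tcp_rot: [[-0.997, 0.079, -0.0], [0.079, 0.997, 0.0], [0.0, 0.0, -1.0]]
ft_force: [0.9, 0.4, -3.6]
grip_width: 30.0
grip_force: 55.0
```

```bash
python3 go.py 593.6 -48.6 118.5 175.5
```

```text
t 10.85 pos [593.8 -48.6 137.6] yaw 175.49 tool delta/100 [0.0023 0.0002 0.1914] turn/2pi -0.0 q [-0.16  0.54  1.61 -0.    0.99 -1.65] F [ 0.9  0.4 -3.6] T [-0.   -0.06  0.01] w 30.0
```

Emit:
step_arm(series=[[[0,0,0.03,0],[0,0,0.06,0],[0,0,0.1,0],[0,0,0.1,0]]])

```text
time: 11.35
tool_pos: [593.7, -48.6, 127.3]
tcp_rot: [[-0.997, 0.079, -0.001], [0.079, 0.997, 0.0], [0.001, 0.0, -1.0]]
ft_force: [-0.1, 0.0, -3.8]
grip_width: 29.8
grip_force: 55.0
```

Emit:
step_arm(series=[[[0,0,0.03,0],[0,0,0.06,0],[0,0,0.075,0],[0,0,0.075,0]]])

```text
time: 11.85
tool_pos: [593.8, -48.7, 120.1]
tcp_rot: [[-0.997, 0.079, -0.0], [0.079, 0.997, -0.0], [0.0, -0.0, -1.0]]
ft_force: [-0.4, -0.3, -2.8]
grip_width: 29.7
grip_force: 55.0
```

Emit:
step_arm(series=[[[0,0,0.005,0],[0,0,0.01,0],[0,0,0.01,0]]])

```text
time: 12.22
tool_pos: [593.8, -48.6, 119.2]
tcp_rot: [[-0.997, 0.079, -0.0], [0.079, 0.997, -0.0], [0.0, -0.0, -1.0]]
ft_force: [0.4, 0.5, -3.2]
grip_width: 29.5
grip_force: 55.0
```

It went home with no force. I'll release, lift and check.

Emit:
step_arm(series=[[[0,0,0,0],[0,0,0,0],[0,0,0,0],[0,0,0,0]]], hand=0.3)

```text
time: 12.72
tool_pos: [593.9, -48.6, 119.3]
tcp_rot: [[-0.997, 0.079, 0.0], [0.079, 0.997, -0.0], [-0.0, -0.0, -1.0]]
ft_force: [0.2, 0.7, -0.2]
grip_width: 60.0
grip_force: 0.0
```

Emit:
step_arm(series=[[[0,0,-0.15,0],[0,0,-0.4,0],[0,0,-0.65,0],[0,0,-0.65,0],[0,0,-0.65,0]]])

```text
time: 13.35
tool_pos: [593.5, -48.6, 183.8]
tcp_rot: [[-0.997, 0.079, -0.001], [0.079, 0.997, 0.0], [0.001, 0.0, -1.0]]
ft_force: [0.1, 0.5, -0.7]
grip_width: 60.0
grip_force: 0.0
```

```bash
cat > look.py <<'E'
from h import *
import sys
s=manip.state(); p,d,R,o=shot('wrist',sys.argv[1]); P=cloud('wrist',R,o,d)
print('t',s['time'],'tcp',np.round(s['tool_pos'],1))
c=np.array([593.7,-48.6])
r=np.hypot(P[...,0]-c[0],P[...,1]-c[1])
m=(P[...,2]>138)&(P[...,2]<146)&(r<25); print('hub',cv2.minAreaRect(P[m][:,:2].astype(np.float32)),np.median(P[m][:,2]),m.sum())
m=(P[...,2]>145)&(P[...,2]<155)&(r>50)&(r<95); 
if m.sum()>50:
    g=cv2.minAreaRect(P[m][:,:2].astype(np.float32))[0]; print('grip',g,np.median(P[m][:,2]),'ang',np.degrees(np.arctan2(g[1]-c[1],g[0]-c[0])))
# profile along y of structures near x=594 +-25: top heights
for x0 in (560,575,613,628):
    m=(abs(P[...,0]-x0)<5)&(P[...,1]<-95)&(P[...,1]>-270)&(P[...,2]>72)&(P[...,2]<88)
    ys=np.sort(P[m][:,1]); 
    if len(ys)<5: continue
    k=np.where(np.diff(ys)>5)[0]; seg=np.split(ys,k+1); print(x0,[(round(a[0],1),round(a[-1],1),len(a)) for a in seg if len(a)>4])
m=(abs(P[...,0]-594)<20)&(P[...,1]<-150)&(P[...,1]>-260)&(P[...,2]>87)&(P[...,2]<98); print('blocktop',np.percentile(P[m][:,1],[1,50,99]) if m.sum() else None)
E
python3 look.py fit; python3 go.py 520.9 -42.9 123 175.5
```

```text
t 13.35 tcp [593.5 -48.6 183.8]
hub ((589.7835693359375, -47.681434631347656), (29.91758918762207, 30.061811447143555), 86.42044067382812) 143.6697506942873 1685
grip (517.6953735351562, -42.49251937866211) 145.293576595303 ang 175.40577213902452
560 [(np.float64(-266.0), np.float64(-238.2), 375), (np.float64(-141.8), np.float64(-126.4), 214), (np.float64(-110.0), np.float64(-95.2), 104)]
575 [(np.float64(-265.2), np.float64(-212.3), 561), (np.float64(-141.4), np.float64(-125.9), 202), (np.float64(-110.8), np.float64(-95.0), 165)]
613 [(np.float64(-265.1), np.float64(-237.1), 262), (np.float64(-214.9), np.float64(-211.6), 49), (np.float64(-140.2), np.float64(-125.1), 180), (np.float64(-109.3), np.float64(-95.1), 136)]
628 [(np.float64(-264.1), np.float64(-236.5), 312), (np.float64(-140.1), np.float64(-125.1), 138), (np.float64(-97.5), np.float64(-95.1), 13)]
blocktop [-232.44687331 -221.24955904 -213.82089119]
t 13.4 pos [593.4 -48.6 183.5] yaw 175.5 tool delta/100 [ 7.268e-01 -5.000e-04  6.055e-01] turn/2pi -0.0 q [-0.16  0.49  1.58 -0.    1.08 -1.65] F [ 0.8 -0.8  0.4] T [-0.01  0.02 -0.04] w 60.5
```

View pics/fit.png

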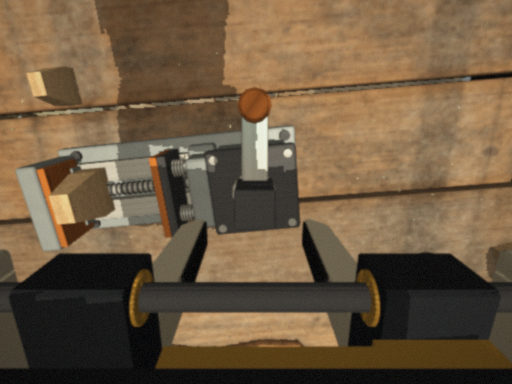

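The view shows the crank on the shaft with its grip at (255,104), and the jaw gap still open. The hub reading is shifted toward the grip, so the crank may be leaning; I'll measure the tilt.

```bash
cat > tilt.py <<'E'
from h import *
import sys
n=sys.argv[1]; z=np.load(f'pics/{n}.npz'); q=np.load(f'pics/{n}_pose.npz'); P=cloud('wrist',q['R'],q['o'],z['d'])
r=np.hypot(P[...,0]-592,P[...,1]+48.6)
m=(r<13)&(P[...,2]>136)&(P[...,2]<150); Q=P[m]; A=np.c_[Q[:,:2]-[593.7,-48.6],np.ones(len(Q))]; print('hub plane',np.linalg.lstsq(A,Q[:,2],rcond=None)[0])
m=(r>55)&(r<95)&(P[...,2]>135)&(P[...,2]<156); Q=P[m]; print('grip top',np.percentile(Q[:,2],[10,50,90]),Q[:,:2].mean(0))
m=(r>20)&(r<55)&(P[...,2]>94)&(P[...,2]<112)
for lo in (22,30,40,48):
    k=m&(r>lo)&(r<lo+6); print('arm',lo,np.median(P[k][:,2]) if k.sum() else None,k.sum())
E
python3 tilt.py fit
```

```text
hub plane [ 9.05533295e-02 -1.13134579e-02  1.44120130e+02]
grip top [141.67787399 143.86637082 145.01772902] [517.03609781 -42.08744914]
arm 22 101.65273636135805 190
arm 30 100.9926205418582 189
arm 40 99.90165924126234 187
arm 48 99.33639902211465 194
```

Emit:
step_arm(series=[[[0.37,0,0,0],[0.735,0,0,0],[0.735,0,0.2,0],[0.735,0,0.45,0],[0.735,0,0.645,0],[0.735,0,0.645,0],[0.735,0,0.645,0]]])

```text
time: 14.28
tool_pos: [520.8, -42.9, 120.1]
tcp_rot: [[-0.997, 0.079, 0.0], [0.079, 0.997, -0.0], [-0.0, -0.0, -1.0]]
ft_force: [-0.3, -0.1, 0.4]
grip_width: 60.7
grip_force: 0.0
```

Emit:
step_arm(series=[[[0,0,0,0],[0,0,0,0],[0,0,0,0],[0,0,0,0],[0,0,0,0],[0,0,0,0]]], hand=-1, squeeze=50)

```text
time: 15.02
tool_pos: [520.6, -42.9, 119.8]
tcp_rot: [[-0.997, 0.079, 0.0], [0.079, 0.997, -0.0], [-0.0, -0.0, -1.0]]
ft_force: [0.2, 0.7, -0.5]
grip_width: 21.5
grip_force: 50.0
```

Emit:
step_arm(series=[[[0,0,-0.02,0],[0,0,-0.04,0],[0,0,-0.05,0],[0,0,-0.05,0]]])

```text
time: 15.52
tool_pos: [520.4, -42.8, 124.7]
tcp_rot: [[-0.997, 0.079, -0.0], [0.079, 0.997, 0.0], [0.0, 0.0, -1.0]]
ft_force: [0.3, -0.1, -2.8]
grip_width: 21.3
grip_force: 50.0
```

```bash
python3 go.py 520.9 -42.9 124 175.5; python3 look.py held2; python3 tilt.py held2
```

```text
t 15.53 pos [520.4 -42.8 124.7] yaw 175.5 tool delta/100 [-0.0046 -0.0003  0.0072] turn/2pi -0.0 q [-0.17  0.44  1.82 -0.    0.88 -1.66] F [ 0.3 -0.1 -2.8] T [-0.01  0.08  0.01] w 21.3
t 15.525 tcp [520.4 -42.8 124.7]
hub ((575.8109130859375, -46.189266204833984), (29.7537841796875, 2.9949874877929688), 85.55329895019531) 142.28396755790112 521
grip (517.5650634765625, -41.83496856689453) 148.93106082799778 ang 174.92227258419845
560 [(np.float64(-243.5), np.float64(-237.7), 41)]
613 [(np.float64(-214.6), np.float64(-211.4), 72)]
628 [(np.float64(-239.8), np.float64(-236.7), 109)]
blocktop [-225.30792287 -216.91522737 -213.66399651]
hub plane [0. 0. 0.]
grip top [138.56983334 148.27629395 151.2383393 ] [514.27729777 -41.72891298]
arm 22 None 0
arm 30 105.1748634543469 209
arm 40 104.56453548498263 19
arm 48 None 0
```

Emit:
step_arm(series=[[[-0.006,0.095,0.015,0],[-0.025,0.189,0.015,0],[-0.055,0.279,0.015,0],[-0.098,0.365,0.015,0],[-0.214,0.516,0.015,0],[-0.365,0.632,0.015,0],[-0.541,0.705,0.015,0],[-0.73,0.73,0.015,0]]])

```text
time: 16.58
tool_pos: [599.7, 24.7, 124.6]
tcp_rot: [[-0.997, 0.077, 0.0], [0.077, 0.997, -0.001], [-0.0, -0.001, -1.0]]
ft_force: [-6.3, -8.3, 13.7]
grip_width: 21.8
grip_force: 50.0
```

```bash
python3 go.py 599.3 24.2 123 175.5
```

```text
t 16.57 pos [599.7  24.7 124.6] yaw 175.58 tool delta/100 [ 0.0037 -0.0054  0.0161] turn/2pi 0.0002 q [-0.04  0.57  1.61 -0.    0.97 -1.53] F [-6.3 -8.3 13.7] T [-2.79  1.49 -0.07] w 21.8
```

Emit:
step_arm(series=[[[-0.189,-0.03,-0.01,0],[-0.365,-0.103,-0.01,0],[-0.516,-0.219,-0.01,0],[-0.632,-0.37,-0.01,0],[-0.705,-0.546,-0.01,0],[-0.73,-0.735,-0.01,0]]])

```text
time: 17.32
tool_pos: [669.3, -53.4, 126.4]
tcp_rot: [[-0.997, 0.078, 0.008], [0.078, 0.997, 0.001], [-0.008, 0.002, -1.0]]
ft_force: [7.5, 4.1, 5.0]
grip_width: 21.8
grip_force: 50.0
```

```bash
python3 go.py 666.5 -54.3 123 175.5
```

```text
t 17.32 pos [669.3 -53.4 126.4] yaw 175.53 tool delta/100 [ 0.0279 -0.0112  0.0335] turn/2pi 0.0001 q [-0.15  0.68  1.4   0.    1.05 -1.64] F [7.5 4.1 5. ] T [ 0.92 -0.95 -0.06] w 21.8
```

Emit:
step_arm(series=[[[0.025,-0.189,0.01,0],[0.098,-0.365,0.01,0],[0.214,-0.516,0.01,0],[0.365,-0.632,0.01,0],[0.541,-0.705,0.01,0],[0.73,-0.73,0.01,0]]])

```text
time: 18.08
tool_pos: [590.3, -122.6, 126.0]
tcp_rot: [[-0.997, 0.079, 0.008], [0.079, 0.997, -0.002], [-0.009, -0.001, -1.0]]
ft_force: [5.6, -0.1, 10.3]
grip_width: 21.3
grip_force: 50.0
```

Emit:
step_arm(series=[[[0.189,0.025,0,0],[0.365,0.098,0,0],[0.516,0.214,0,0],[0.632,0.365,0,0],[0.705,0.541,0,0],[0.73,0.73,0,0],[0.73,0.73,0,0],[0.73,0.73,0,0]]])

```text
time: 19.08
tool_pos: [522.0, -42.7, 124.4]
tcp_rot: [[-0.997, 0.078, 0.004], [0.078, 0.997, -0.001], [-0.004, -0.0, -1.0]]
ft_force: [0.2, -1.4, 6.2]
grip_width: 21.6
grip_force: 50.0
```

```bash
python3 go.py 520.4 -42.8 123 175.5; python3 look.py turn1; python3 tilt.py turn1
python3 - <<'E'
import cv2;from h import *
p,d=manip.capture('scene'); a=cv2.resize(p[170:300,250:410],(800,650))[:600]; np.savez('pics/sc1.npz',p=p,d=d); cv2.imwrite('pics/sc1.png',a[:,:,::-1])
E
```

```text
t 19.07 pos [522.  -42.7 124.4] yaw 175.54 tool delta/100 [ 0.0159 -0.002   0.0139] turn/2pi 0.0001 q [-0.17  0.44  1.82  0.    0.88 -1.66] F [ 0.2 -1.4  6.2] T [-0.22 -0.35 -0.04] w 21.6
t 19.075 tcp [522.  -42.7 124.4]
hub ((577.0343627929688, -47.163978576660156), (29.803701400756836, 3.2797844409942627), 84.38565063476562) 142.54490924485557 559
grip (519.1633911132812, -41.544525146484375) 149.09692900488406 ang 174.59261675705955
560 [(np.float64(-241.4), np.float64(-238.1), 38), (np.float64(-173.2), np.float64(-157.3), 273)]
613 [(np.float64(-215.0), np.float64(-211.6), 74)]
628 [(np.float64(-239.2), np.float64(-236.4), 105)]
blocktop [-225.30648039 -216.91352091 -213.63408095]
hub plane [0. 0. 0.]
grip top [138.39318687 148.31442581 151.01176909] [515.56943556 -41.55392886]
arm 22 None 0
arm 30 104.63384635405036 232
arm 40 104.76410533942965 3
arm 48 None 0
```

View pics/sc1.png

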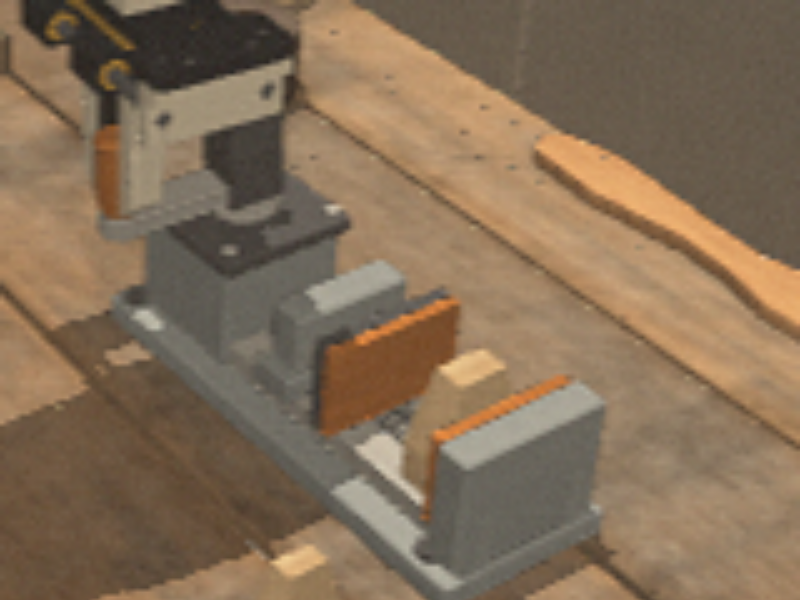

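The view shows the jaw wound about halfway to the block and the crank seated level on the collar. I'll measure the block's jaw-side face by height.

```bash
python3 - <<'E'
from h import *
for n in ['shaft1','turn1','fit']:
    z=np.load(f'pics/{n}.npz'); q=np.load(f'pics/{n}_pose.npz'); P=cloud('wrist',q['R'],q['o'],z['d'])
    print(n)
    for lo in range(30,96,6):
        m=(P[...,2]>lo)&(P[...,2]<lo+6)&(abs(P[...,0]-594)<18)&(P[...,1]<-195)&(P[...,1]>-240)
        if m.sum()>15: print(lo,m.sum(),np.percentile(P[m][:,1],[2,50,90,98]).round(1),P[m][:,0].min().round(0),P[m][:,0].max().round(0))
E
```

```text
shaft1
30 266 [-210.9 -204.8 -197.1 -195.8] 576.0 612.0
36 93 [-211.1 -210.1 -209.7 -209.6] 576.0 612.0
42 105 [-211.1 -210.1 -209.7 -209.4] 576.0 612.0
48 109 [-211.  -210.2 -209.6 -209.2] 576.0 612.0
54 148 [-211.7 -210.7 -210.  -209.7] 576.0 612.0
60 143 [-212.5 -211.6 -210.8 -210.5] 576.0 612.0
66 173 [-238.6 -212.3 -211.6 -211. ] 576.0 612.0
72 215 [-239.4 -213.3 -212.5 -212. ] 576.0 612.0
78 233 [-239.4 -214.1 -213.1 -212.8] 576.0 611.0
84 214 [-231.5 -214.8 -214.  -213.6] 578.0 610.0
90 646 [-231.8 -222.3 -215.2 -214.3] 580.0 610.0
turn1
30 139 [-212.9 -209.4 -202.9 -199.7] 576.0 602.0
36 87 [-211.  -210.1 -209.6 -209.1] 576.0 598.0
42 80 [-211.2 -210.2 -209.6 -209. ] 576.0 594.0
48 69 [-211.2 -210.3 -209.5 -209.3] 576.0 590.0
54 50 [-211.9 -210.9 -210.3 -209.8] 576.0 585.0
60 33 [-239.2 -211.6 -210.8 -210.4] 576.0 612.0
66 32 [-213.1 -212.  -211.5 -210.7] 576.0 612.0
72 66 [-213.9 -212.8 -212.  -211.7] 602.0 612.0
78 105 [-214.8 -213.7 -213.  -212.5] 595.0 612.0
84 142 [-215.4 -214.3 -213.6 -213.4] 591.0 611.0
90 399 [-225.  -218.2 -214.8 -214.1] 586.0 609.0
fit
30 244 [-211.4 -204.6 -197.  -195.5] 576.0 612.0
36 92 [-210.9 -210.1 -209.6 -209.5] 576.0 611.0
42 109 [-210.9 -210.1 -209.6 -209.3] 576.0 612.0
48 119 [-211.1 -210.2 -209.6 -209.3] 576.0 612.0
54 142 [-211.9 -210.9 -210.1 -209.6] 576.0 611.0
60 154 [-212.8 -211.5 -210.7 -210.3] 576.0 612.0
66 172 [-239.3 -212.3 -211.4 -211.1] 576.0 612.0
72 215 [-239.4 -213.2 -212.3 -211.9] 576.0 612.0
78 253 [-239.5 -214.1 -213.2 -212.8] 576.0 612.0
84 225 [-231.6 -214.7 -213.8 -213.3] 578.0 611.0
90 669 [-232.1 -222.2 -215.1 -214.4] 579.0 609.0
```

Emit:
step_arm(series=[[[-0.025,0.189,-0.005,0],[-0.098,0.365,-0.005,0],[-0.214,0.516,-0.005,0],[-0.365,0.632,-0.005,0],[-0.541,0.705,-0.005,0],[-0.73,0.73,-0.005,0]]])

```text
time: 19.92
tool_pos: [599.9, 24.3, 125.2]
tcp_rot: [[-0.997, 0.077, 0.001], [0.077, 0.997, -0.001], [-0.001, -0.001, -1.0]]
ft_force: [-5.5, -8.1, 14.0]
grip_width: 21.9
grip_force: 50.0
```

Emit:
step_arm(series=[[[-0.189,-0.025,0,0],[-0.365,-0.098,0,0],[-0.516,-0.214,0,0],[-0.632,-0.365,0,0],[-0.705,-0.541,0,0],[-0.73,-0.73,0,0]]])

```text
time: 20.68
tool_pos: [669.4, -53.4, 125.9]
tcp_rot: [[-0.997, 0.078, 0.008], [0.078, 0.997, 0.001], [-0.008, 0.002, -1.0]]
ft_force: [6.1, 4.7, 5.6]
grip_width: 21.5
grip_force: 50.0
```

Emit:
step_arm(series=[[[0.025,-0.189,0.005,0],[0.098,-0.365,0.005,0],[0.214,-0.516,0.005,0],[0.365,-0.632,0.005,0],[0.541,-0.705,0.005,0],[0.73,-0.73,0.005,0]]])

```text
time: 21.42
tool_pos: [590.3, -122.5, 126.0]
tcp_rot: [[-0.997, 0.079, 0.008], [0.079, 0.997, -0.002], [-0.009, -0.001, -1.0]]
ft_force: [5.3, 0.7, 11.8]
grip_width: 21.7
grip_force: 50.0
```

Emit:
step_arm(series=[[[0.189,0.025,0,0],[0.365,0.098,0,0],[0.516,0.214,0,0],[0.632,0.365,0,0],[0.705,0.541,0,0],[0.73,0.73,0,0],[0.73,0.73,0,0],[0.73,0.73,0,0]]])

```text
time: 22.42
tool_pos: [522.0, -43.2, 124.2]
tcp_rot: [[-0.997, 0.078, 0.003], [0.078, 0.997, -0.0], [-0.003, -0.0, -1.0]]
ft_force: [2.5, -1.8, 5.0]
grip_width: 21.6
grip_force: 50.0
```

```bash
cat > gap.py <<'E'
from h import *
import sys
for n in sys.argv[1:]:
    z=np.load(f'pics/{n}.npz'); q=np.load(f'pics/{n}_pose.npz'); P=cloud('wrist',q['R'],q['o'],z['d'])
    for x0 in (558,562,566,570):
        m=(abs(P[...,0]-x0)<2)&(P[...,1]<-118)&(P[...,1]>-222)&(P[...,2]>79)&(P[...,2]<85); y=P[m][:,1]
        if len(y)>5: print(n,x0,'jaw',y.min().round(1),y.max().round(1),len(y))
    for lo,hi in ((38,52),(84,96)):
        m=(P[...,2]>lo)&(P[...,2]<hi)&(abs(P[...,0]-594)<18)&(P[...,1]<-203)&(P[...,1]>-240)
        if m.sum()>10: print(n,'block',lo,np.percentile(P[m][:,1],[2,50,98]).round(1),m.sum())
E
python3 go.py 520.4 -42.8 123 175.5; python3 look.py turn2; python3 gap.py fit turn1 turn2
```

```text
t 22.43 pos [522.  -43.2 124.2] yaw 175.53 tool delta/100 [0.0158 0.0023 0.0119] turn/2pi 0.0001 q [-0.17  0.45  1.82  0.    0.88 -1.66] F [ 2.5 -1.8  5. ] T [-0.13 -0.77  0.03] w 21.6
t 22.425 tcp [522.  -43.2 124.2]
hub ((576.9456176757812, -47.32139587402344), (29.955432891845703, 3.1643638610839844), 85.4508285522461) 142.43345224306918 553
grip (518.9879760742188, -42.31101989746094) 149.12860030869757 ang 175.18839757340123
560 [(np.float64(-242.4), np.float64(-237.9), 38), (np.float64(-204.5), np.float64(-188.6), 338), (np.float64(-172.4), np.float64(-160.7), 109)]
575 [(np.float64(-190.3), np.float64(-188.3), 23)]
613 [(np.float64(-214.8), np.float64(-211.0), 77), (np.float64(-203.4), np.float64(-187.6), 237)]
628 [(np.float64(-240.0), np.float64(-236.6), 106), (np.float64(-203.3), np.float64(-187.1), 198)]
blocktop [-225.3152915  -217.15387699 -213.68871694]
fit 558 jaw -141.8 -126.8 74
fit 562 jaw -141.3 -126.5 72
fit 566 jaw -140.9 -126.3 70
fit 570 jaw -141.0 -126.4 74
fit block 38 [-210.9 -210.1 -209.3] 243
fit block 84 [-232.1 -220.3 -213.7] 894
turn1 558 jaw -173.2 -157.3 104
turn1 562 jaw -172.1 -159.3 61
turn1 566 jaw -172.5 -164.0 40
turn1 570 jaw -172.0 -169.2 11
turn1 block 38 [-211.2 -210.1 -209.1] 184
turn1 block 84 [-224.7 -216.  -213.5] 541
turn2 558 jaw -204.5 -189.3 92
turn2 562 jaw -204.2 -162.7 112
turn2 566 jaw -204.0 -164.6 121
turn2 570 jaw -200.4 -169.2 17
turn2 block 84 [-224.9 -216.1 -213.6] 551
```

View pics/turn2.png

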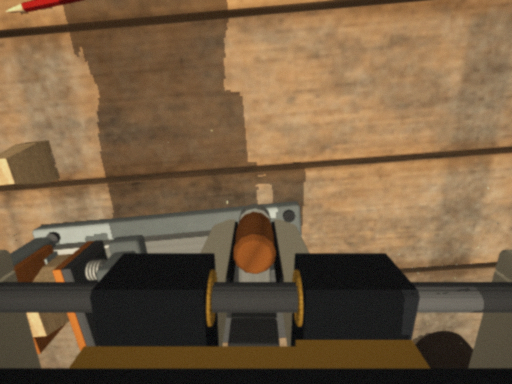

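The view shows the jaw close to the block at the left edge. The measured gap is about 6.6 mm, so 40 N should come about 150° further on. I'll wind 120° and check.

Emit:
step_arm(series=[[[-0.025,0.189,-0.005,0],[-0.098,0.365,-0.005,0],[-0.214,0.516,-0.005,0],[-0.365,0.632,-0.005,0],[-0.541,0.705,-0.005,0],[-0.73,0.73,-0.005,0]]])

```text
time: 23.22
tool_pos: [599.5, 24.2, 124.9]
tcp_rot: [[-0.997, 0.077, -0.001], [0.077, 0.997, -0.0], [0.001, -0.0, -1.0]]
ft_force: [-5.3, -2.3, 13.1]
grip_width: 21.3
grip_force: 50.0
```

Emit:
step_arm(series=[[[-0.095,-0.006,0,0],[-0.189,-0.025,0,0],[-0.279,-0.055,0,0],[-0.365,-0.098,0,0],[-0.365,-0.098,0,0],[-0.365,-0.098,0,0]]])

```text
time: 23.98
tool_pos: [635.6, 12.4, 125.1]
tcp_rot: [[-0.997, 0.078, 0.002], [0.078, 0.997, 0.002], [-0.002, 0.002, -1.0]]
ft_force: [1.2, 7.1, 10.5]
grip_width: 21.7
grip_force: 50.0
```

```bash
python3 go.py 635 12 123 175.5; python3 look.py t120; python3 gap.py t120
```

```text
t 23.98 pos [635.6  12.4 125.1] yaw 175.52 tool delta/100 [ 0.006  -0.0048  0.0212] turn/2pi 0.0001 q [-0.05  0.62  1.51  0.    1.01 -1.55] F [ 1.2  7.1 10.5] T [ 0.77  0.29 -0.01] w 21.7
t 23.975 tcp [635.6  12.4 125.1]
hub ((594.7463989257812, -47.21653747558594), (30.02068519592285, 30.991548538208008), 57.55417251586914) 145.39074396041713 1586
grip (633.483154296875, 13.953987121582031) 150.18224002161796 ang 57.544410176882025
575 [(np.float64(-163.0), np.float64(-160.4), 98)]
613 [(np.float64(-173.2), np.float64(-159.4), 330)]
628 [(np.float64(-180.1), np.float64(-159.3), 278)]
blocktop None
```

View pics/t120.png

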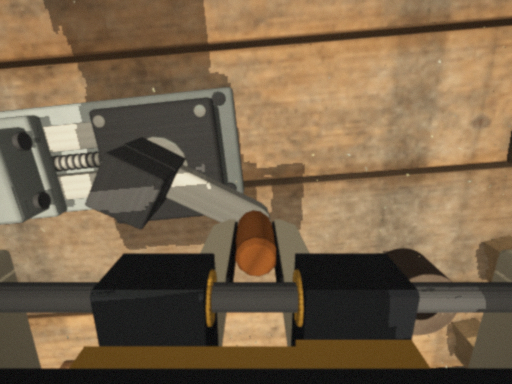

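The crank is turned 120° and still on the shaft, but the jaw's face is out of view. I'll check the jaw, block and hub tilt with the scene and side cameras.

```bash
python3 tilt.py t120; cat > sc.py <<'E'
from h import *
import sys
for n in ('scene','side'):
    for tag in sys.argv[1:]:
        if tag=='new': p,d=manip.capture(n); 
        else:
            z=np.load(f'pics/{tag.replace("scene",n)}.npz'); p,d=z['p'],z['d']
        R,o=pose(n); P=cloud(n,R,o,d)
        m=(P[...,2]>83)&(P[...,2]<99)&(abs(P[...,0]-594)<25)&(P[...,1]<-195)&(P[...,1]>-255)
        out=[np.percentile(P[m][:,1],[2,50,98]).round(1) if m.sum()>5 else None]
        for x0 in (560,628):
            m=(abs(P[...,0]-x0)<7)&(P[...,1]<-115)&(P[...,1]>-222)&(P[...,2]>76)&(P[...,2]<86); y=P[m][:,1]
            out.append((np.percentile(y,[3,50,97]).round(1),len(y)) if len(y)>5 else None)
        # front orange face of jaw (visible from -y side)
        m=(abs(P[...,0]-594)<38)&(P[...,1]<-115)&(P[...,1]>-214)&(P[...,2]>55)&(P[...,2]<78)&(p[...,0]>1.6*p[...,2])&(p[...,0]>90); y=P[m][:,1]
        print(n,tag,'blocktop',out[0],'jawtop',out[1:],'face',np.percentile(y,[5,50,95]).round(1) if len(y)>5 else None,len(y))
E
python3 sc.py scene0 new
```

```text
hub plane [-1.93709228e-02 -3.18552023e-02  1.46412157e+02]
grip top [138.34264603 149.43332024 151.55667432] [630.11159783  15.25073155]
arm 22 105.26128798898894 378
arm 30 105.08835256134651 359
arm 40 104.62483109678709 336
arm 48 104.36732955966139 336
scene scene0 blocktop [-254.2 -230.9 -215.8] jawtop [(array([-142.9, -134.5, -126.8]), 31), (array([-140.1, -134.5, -126.9]), 18)] face [-143.2 -140.9 -139. ] 173
scene new blocktop [-253.3 -232.5 -201.3] jawtop [(array([-213., -199., -165.]), 70), (array([-211.4, -201.8, -165.3]), 41)] face [-213.6 -211.4 -209.8] 52
side scene0 blocktop [-253.3 -230.8 -217.2] jawtop [(array([-144.9, -137.9, -129.2]), 25), (array([-141.8, -137.1, -128.9]), 22)] face [-144.8 -142.5 -139.4] 181
side new blocktop [-252.1 -231.8 -216.9] jawtop [(array([-214.7, -202.2, -168.6]), 35), (array([-213.1, -199.8, -167.6]), 46)] face [-213.8 -212.5 -205.8] 51
```

The jaw has travelled about 70 mm for about 73.4 mm of feed, so the block is pinched at roughly 20 N. Another 32° should bring it to about 40 N.

Emit:
step_arm(series=[[[-0.084,-0.057,0,0],[-0.16,-0.125,0,0],[-0.226,-0.203,0,0],[-0.28,-0.289,0,0],[-0.28,-0.289,0,0],[-0.28,-0.289,0,0],[-0.28,-0.289,0,0]]])

```text
time: 25.0
tool_pos: [662.5, -18.3, 125.3]
tcp_rot: [[-0.997, 0.078, 0.006], [0.078, 0.997, 0.002], [-0.005, 0.003, -1.0]]
ft_force: [8.0, 9.0, 6.8]
grip_width: 21.3
grip_force: 50.0
```

```bash
python3 go.py 660.6 -19.4 123 175.5; python3 sc.py new; python3 look.py t152; python3 tilt.py t152
```

```text
t 25.0 pos [662.5 -18.3 125.3] yaw 175.51 tool delta/100 [ 0.0182 -0.0123  0.0232] turn/2pi 0.0 q [-0.1   0.66  1.43  0.    1.04 -1.59] F [8.  9.  6.8] T [ 1.4  -1.12 -0.03] w 21.3
scene new blocktop [-253.7 -231.6 -200.1] jawtop [(array([-212.2, -200. , -169.1]), 71), (array([-212. , -201.5, -172.5]), 36)] face [-213.3 -211.6 -209.4] 54
side new blocktop [-254.1 -232.5 -218.7] jawtop [(array([-212.5, -203. , -169.4]), 39), (array([-213.1, -199.7, -170.9]), 44)] face [-213.8 -212.3 -206.5] 59
t 25.1 tcp [662.5 -18.3 125.4]
hub ((595.0836181640625, -48.122520446777344), (30.037601470947266, 30.31739616394043), 25.199951171875) 145.56790513117897 1652
grip (660.4326782226562, -17.44355010986328) 150.3288820345235 ang 25.027139295214884
560 [(np.float64(-179.0), np.float64(-164.2), 127)]
575 [(np.float64(-182.0), np.float64(-163.0), 528)]
613 [(np.float64(-197.2), np.float64(-194.5), 102), (np.float64(-184.8), np.float64(-162.7), 521)]
628 [(np.float64(-199.2), np.float64(-193.9), 197), (np.float64(-184.0), np.float64(-162.0), 369)]
blocktop None
hub plane [-2.88174782e-02 -1.23248612e-02  1.46393243e+02]
grip top [138.37195879 149.28215872 151.65576894] [656.79157015 -17.08810764]
arm 22 105.54523072926003 371
arm 30 105.23526493768 357
arm 40 104.84930493103606 342
arm 48 104.47023394766367 331
```

The jaw face hasn't moved over the last 32°, so it is pinched. The estimated force is 38–42 N. I'll release, lift and check the crank's seating.

Emit:
step_arm(series=[[[0,0,0,0],[0,0,0,0],[0,0,0,0],[0,0,0,0]]], hand=0.2)

```text
time: 25.65
tool_pos: [660.2, -20.1, 123.5]
tcp_rot: [[-0.997, 0.079, -0.001], [0.079, 0.997, 0.0], [0.001, -0.0, -1.0]]
ft_force: [-0.2, -0.0, -0.1]
grip_width: 54.3
grip_force: 0.2
```

Emit:
step_arm(series=[[[0,0,-0.15,0],[0,0,-0.4,0],[0,0,-0.65,0],[0,0,-0.65,0],[0,0,-0.65,0]]])

```text
time: 26.28
tool_pos: [660.0, -20.0, 188.3]
tcp_rot: [[-0.997, 0.079, -0.001], [0.079, 0.997, 0.0], [0.001, -0.0, -1.0]]
ft_force: [0.5, -0.1, -0.3]
grip_width: 55.7
grip_force: 0.0
```

```bash
python3 go.py 593.7 -48.6 190 175.5; python3 look.py rel; python3 tilt.py rel; python3 sc.py new
```

```text
t 26.27 pos [660.  -20.  188.3] yaw 175.49 tool delta/100 [ 0.6388 -0.3376 -0.0166] turn/2pi -0.0 q [-0.1   0.59  1.38 -0.    1.16 -1.59] F [ 0.5 -0.1 -0.3] T [-0.    0.06 -0.04] w 55.7
t 26.275 tcp [660.  -20.  188.3]
hub ((595.1740112304688, -42.83262634277344), (30.11102867126465, 29.9201717376709), 38.93290710449219) 144.3928537396254 1533
560 [(np.float64(-240.1), np.float64(-238.3), 25), (np.float64(-211.7), np.float64(-196.3), 217), (np.float64(-184.8), np.float64(-164.9), 88)]
575 [(np.float64(-240.2), np.float64(-195.9), 462), (np.float64(-185.8), np.float64(-163.9), 328)]
613 [(np.float64(-251.6), np.float64(-194.9), 531), (np.float64(-184.7), np.float64(-163.0), 286)]
628 [(np.float64(-257.1), np.float64(-236.4), 290), (np.float64(-211.0), np.float64(-194.4), 234), (np.float64(-184.1), np.float64(-162.9), 214)]
blocktop [-232.85805509 -221.64366622 -214.76809866]
hub plane [-3.74646710e-02 -1.32363584e-01  1.45764231e+02]
grip top [139.84531288 142.13019628 143.67998148] [650.37142983   3.21599997]
arm 22 102.28116449580244 153
arm 30 101.26647130078553 189
arm 40 100.10633772155344 177
arm 48 99.09466229855525 173
scene new blocktop [-253.5 -230.9 -202.4] jawtop [(array([-212.7, -198.9, -167.9]), 73), (array([-210.6, -200.7, -168.5]), 38)] face [-213.5 -211.4 -210. ] 57
side new blocktop [-251.4 -232.6 -214.8] jawtop [(array([-215.6, -203.8, -169.8]), 42), (array([-212.7, -199.9, -169. ]), 47)] face [-213.9 -212.8 -206.4] 52
```

After release the crank leans about 0.13 rad: it flopped both along and across its arm. I'll regrip the hub square to set it straight, and turn it back only to where it had been driven. That won't wind the vise any further.

Emit:
step_arm(series=[[[0.32,-0.17,0,-0.025],[0.639,-0.338,0,-0.05],[0.639,-0.338,0,-0.075],[0.639,-0.338,0,-0.1],[0.639,-0.338,0,-0.1208],[0.639,-0.338,0,-0.1208],[0.639,-0.338,0,-0.1208]]])

```text
time: 27.3
tool_pos: [593.9, -48.6, 188.4]
tcp_rot: [[-0.779, -0.627, -0.001], [-0.627, 0.779, 0.0], [0.0, 0.0, -1.0]]
ft_force: [0.2, -0.3, -0.5]
grip_width: 56.2
grip_force: 0.0
```

```bash
python3 go.py 593.7 -48.0 120 219;  python3 look.py rel2; python3 tilt.py rel2
```

```text
t 27.3 pos [593.9 -48.6 188.4] yaw -141.18 tool delta/100 [-0.0028  0.0054  0.6843] turn/2pi -0.0005 q [-0.16  0.48  1.57  0.    1.09 -2.41] F [ 0.2 -0.3 -0.5] T [ 0.03 -0.03 -0.03] w 56.2
t 27.3 tcp [593.9 -48.6 188.4]
hub ((595.0119018554688, -42.970909118652344), (31.809146881103516, 29.9659481048584), 38.219417572021484) 144.24048820546207 1292
560 [(np.float64(-261.2), np.float64(-238.2), 370), (np.float64(-212.2), np.float64(-196.5), 242), (np.float64(-185.0), np.float64(-165.0), 125)]
575 [(np.float64(-265.6), np.float64(-196.3), 1045), (np.float64(-186.2), np.float64(-164.1), 323)]
613 [(np.float64(-264.7), np.float64(-237.4), 421), (np.float64(-215.8), np.float64(-195.4), 293), (np.float64(-185.6), np.float64(-163.2), 293)]
628 [(np.float64(-264.8), np.float64(-236.9), 460), (np.float64(-210.3), np.float64(-195.1), 237), (np.float64(-184.5), np.float64(-162.7), 187)]
blocktop [-233.42415452 -223.19601368 -215.25373183]
hub plane [ 1.01584936e-01 -2.84069431e-03  1.45070979e+02]Traceback (most recent call last):
  File "tilt.py", line 6, in <module>
    m=(r>55)&(r<95)&(P[...,2]>135)&(P[...,2]<156); Q=P[m]; print('grip top',np.percentile(Q[:,2],[10,50,90]),Q[:,:2].mean(0))
                                                                            ~~~~~~~~~~~~~^^^^^^^^^^^^^^^^^^^
    return _quantile_unchecked(
        a, q, axis, out, overwrite_input, method, keepdims, weights)
    return _ureduce(a,
                    func=_quantile_ureduce_func,
    ...<5 lines>...
                    overwrite_input=overwrite_input,
                    method=method)
    r = func(a, **kwargs)
    result = _quantile(arr,
                       quantiles=q,
    ...<2 lines>...
                       out=out,
                       weights=wgt)
    slices_having_nans = np.isnan(arr[-1, ...])
                                  ~~~^^^^^^^^^
IndexError: index -1 is out of bounds for axis 0 with size 0
```

Emit:
step_arm(series=[[[0,0.005,0.2,0],[0,0.005,0.45,0],[0,0.005,0.684,0],[0,0.005,0.684,0],[0,0.005,0.684,0]]])

```text
time: 27.98
tool_pos: [594.1, -48.3, 121.3]
tcp_rot: [[-0.778, -0.629, 0.001], [-0.629, 0.778, -0.0], [-0.001, -0.001, -1.0]]
ft_force: [0.6, 1.2, 0.5]
grip_width: 55.9
grip_force: 0.0
```

Emit:
step_arm(series=[[[0,0,0,0],[0,0,0,0],[0,0,0,0],[0,0,0,0],[0,0,0,0]]], hand=-1, squeeze=40)

```text
time: 28.6
tool_pos: [593.7, -48.2, 120.6]
tcp_rot: [[-0.777, -0.629, 0.0], [-0.629, 0.777, -0.0], [-0.0, -0.0, -1.0]]
ft_force: [-1.0, 0.6, 3.3]
grip_width: 29.6
grip_force: 39.9
```

```bash
python3 go.py 593.7 -48.6 119.2 214
```

```text
t 28.6 pos [593.7 -48.2 120.6] yaw -141.01 tool delta/100 [ 0.0026 -0.0026  0.0137] turn/2pi 0.0138 q [-0.16  0.56  1.62  0.    0.95 -2.41] F [-1.   0.6  3.3] T [0.17 0.15 0.02] w 29.6
```

Emit:
step_arm(series=[[[0.002,-0.003,0.005,0.008],[0.002,-0.003,0.01,0.016],[0.002,-0.003,0.015,0.024],[0.002,-0.003,0.015,0.024],[0.002,-0.003,0.015,0.024]]])

```text
time: 29.22
tool_pos: [593.9, -48.4, 120.3]
tcp_rot: [[-0.863, -0.506, 0.001], [-0.506, 0.863, 0.0], [-0.001, -0.0, -1.0]]
ft_force: [-6.5, 2.6, 15.3]
grip_width: 30.2
grip_force: 40.0
```

```bash
python3 go.py 593.7 -48.6 118.5 214
```

```text
t 29.23 pos [593.9 -48.4 120.3] yaw -149.63 tool delta/100 [ 0.0028 -0.0007  0.0177] turn/2pi -0.0101 q [-0.16  0.56  1.62  0.    0.95 -2.26] F [-6.5  2.6 15.3] T [0.81 0.84 0.38] w 30.2
```

Emit:
step_arm(series=[[[0,0,0.005,-0.003],[0,0,0.01,-0.003],[0,0,0.01,-0.003]]])

```text
time: 29.6
tool_pos: [594.0, -48.5, 120.2]
tcp_rot: [[-0.853, -0.521, 0.001], [-0.521, 0.853, 0.0], [-0.001, -0.001, -1.0]]
ft_force: [-10.3, 2.4, 24.5]
grip_width: 29.9
grip_force: 40.0
```

Emit:
step_arm(series=[[[0,0,0,0],[0,0,0,0],[0,0,0,0],[0,0,0,0]]], hand=0.2)

```text
time: 30.1
tool_pos: [593.6, -48.6, 117.6]
tcp_rot: [[-0.853, -0.521, -0.0], [-0.521, 0.853, 0.0], [0.0, 0.0, -1.0]]
ft_force: [-0.0, -0.3, -0.1]
grip_width: 55.3
grip_force: 0.0
```

Emit:
step_arm(series=[[[0,0,-0.15,0],[0,0,-0.4,0],[0,0,-0.65,0],[0,0,-0.65,0],[0,0,-0.65,0]]])

```text
time: 30.72
tool_pos: [593.4, -48.6, 182.4]
tcp_rot: [[-0.853, -0.521, -0.001], [-0.521, 0.853, 0.0], [0.0, 0.0, -1.0]]
ft_force: [0.1, -0.6, -0.4]
grip_width: 55.5
grip_force: 0.0
```

```bash
cat > tp.py <<'E'
from h import *
import sys
for n in sys.argv[1:]:
    z=np.load(f'pics/{n}.npz'); q=np.load(f'pics/{n}_pose.npz'); P=cloud('wrist',q['R'],q['o'],z['d'])
    m=(np.hypot(P[...,0]-593.7,P[...,1]+48.6)<26)&(P[...,2]>134)&(P[...,2]<152); Q=P[m]; rng=np.random.default_rng(0); best=None
    for i in range(300):
        a=Q[rng.choice(len(Q),3,False)]; 
        try: c=np.linalg.solve(np.c_[a[:,:2],np.ones(3)],a[:,2])
        except Exception: continue
        if np.hypot(*c[:2])>.3: continue
        k=abs(np.c_[Q[:,:2],np.ones(len(Q))]@c-Q[:,2])<.8
        if best is None or k.sum()>best.sum(): best=k
    Q=Q[best]; c=np.linalg.lstsq(np.c_[Q[:,:2]-[593.7,-48.6],np.ones(len(Q))],Q[:,2],rcond=None)[0]
    print(n,'grad',c[:2].round(3),np.hypot(*c[:2]).round(3),'z0',c[2].round(1),'rect',cv2.minAreaRect(Q[:,:2].astype(np.float32)),len(Q))
E
python3 go.py 593.7 -48.6 118.5 214; python3 look.py rel3; python3 tp.py held crank2 fit t120 t152 rel rel2 rel3
```

```text
t 30.73 pos [593.4 -48.6 182.4] yaw -148.58 tool delta/100 [-0.0027 -0.0022  0.6392] turn/2pi -0.0072 q [-0.16  0.49  1.58  0.    1.08 -2.28] F [ 0.1 -0.6 -0.4] T [ 0.04  0.01 -0.03] w 55.5
t 30.725 tcp [593.4 -48.6 182.4]
hub ((595.8361206054688, -46.2614631652832), (30.77741050720215, 29.9995174407959), 35.26762008666992) 143.7347058864379 1628
560 [(np.float64(-266.1), np.float64(-238.4), 535), (np.float64(-212.0), np.float64(-196.5), 253), (np.float64(-185.4), np.float64(-165.1), 132)]
575 [(np.float64(-265.3), np.float64(-195.8), 1048), (np.float64(-186.1), np.float64(-164.1), 327)]
613 [(np.float64(-264.8), np.float64(-237.2), 405), (np.float64(-215.9), np.float64(-195.5), 297), (np.float64(-184.6), np.float64(-163.2), 287)]
628 [(np.float64(-264.8), np.float64(-236.8), 455), (np.float64(-210.6), np.float64(-194.9), 237), (np.float64(-184.2), np.float64(-162.9), 188)]
blocktop [-233.37492362 -223.14042206 -215.09755279]Traceback (most recent call last):
  File "tp.py", line 7, in <module>
    a=Q[rng.choice(len(Q),3,False)];
        ~~~~~~~~~~^^^^^^^^^^^^^^^^
  File "numpy/random/_generator.pyx", line 864, in numpy.random._generator.Generator.choice
ValueError: a must be a positive integer unless no samples are taken
```

```bash
python3 tp.py fit t120 t152 rel rel2 rel3
```

```text
fit grad [ 0.087 -0.012] 0.087 z0 144.1 rect ((589.703125, -47.54458999633789), (29.875736236572266, 29.443971633911133), 85.21620178222656) 1283
t120 grad [-0.021 -0.031] 0.037 z0 146.4 rect ((594.6065063476562, -46.95988082885742), (29.806753158569336, 30.020612716674805), 57.72730255126953) 2922
t152 grad [-0.032 -0.009] 0.034 z0 146.4 rect ((595.0527954101562, -47.934288024902344), (29.675079345703125, 30.109561920166016), 25.225616455078125) 3353
rel grad [-0.038 -0.146] 0.151 z0 145.7 rect ((595.353271484375, -42.550697326660156), (29.322315216064453, 29.83323097229004), 39.841732025146484) 1501
rel2 grad [-0.033 -0.149] 0.153 z0 145.6 rect ((595.1781005859375, -42.63429260253906), (29.84684181213379, 29.557823181152344), 39.18968200683594) 1121
rel3 grad [-0.063 -0.081] 0.102 z0 144.2 rect ((596.062744140625, -46.0597038269043), (29.9460391998291, 29.791616439819336), 35.57655715942383) 1184
```

Emit:
step_arm(series=[[[-0.002,0,0.2,-0.011],[-0.002,0,0.4,-0.011],[-0.002,0,0.62,-0.011],[-0.002,0,0.62,-0.011],[-0.002,0,0.62,-0.011]]])

```text
time: 31.4
tool_pos: [594.0, -48.6, 121.2]
tcp_rot: [[-0.815, -0.579, 0.0], [-0.579, 0.815, -0.0], [-0.0, -0.0, -1.0]]
ft_force: [0.5, -0.3, -0.9]
grip_width: 56.1
grip_force: 0.0
```

Emit:
step_arm(series=[[[0,0,0,0],[0,0,0,0],[0,0,0,0],[0,0,0,0],[0,0,0,0]]], hand=-1, squeeze=20)

```text
time: 32.02
tool_pos: [594.0, -48.5, 121.1]
tcp_rot: [[-0.815, -0.579, 0.0], [-0.579, 0.815, -0.0], [-0.0, -0.0, -1.0]]
ft_force: [-1.2, -0.2, 2.3]
grip_width: 29.8
grip_force: 20.0
```

```bash
python3 go.py 593.7 -48.6 120 215.4; python3 - <<'E'
from h import *
for n in ['fit','rel3','rel']:
    z=np.load(f'pics/{n}.npz'); q=np.load(f'pics/{n}_pose.npz'); P=cloud('wrist',q['R'],q['o'],z['d'])
    m=(abs(P[...,0]-594)<38)&(abs(P[...,1]+48)<38)&(np.hypot(P[...,0]-594,P[...,1]+48)>24)&(P[...,2]>82)&(P[...,2]<88.5); Q=P[m]
    print(n,np.linalg.lstsq(np.c_[Q[:,:2]-[593.7,-48.6],np.ones(len(Q))],Q[:,2],rcond=None)[0].round(3),len(Q))
    m=(P[...,2]>-8)&(P[...,2]<8); Q=P[m]; print('bench',np.linalg.lstsq(np.c_[Q[:,:2]-[593.7,-48.6],np.ones(len(Q))],Q[:,2],rcond=None)[0].round(3))
E
```

```text
t 32.02 pos [594.  -48.5 121.1] yaw -144.61 tool delta/100 [0.0025 0.0008 0.0107] turn/2pi -0.0 q [-0.16  0.56  1.62  0.    0.95 -2.35] F [-1.2 -0.2  2.3] T [0.1  0.1  0.01] w 29.8
fit [ 0.0000e+00 -1.0000e-03  8.5477e+01] 3281
bench [-0.    -0.001  0.324]
rel3 [-1.0000e-03 -1.0000e-03  8.5389e+01] 3540
bench [-0.    -0.001  0.238]
rel [-1.0000e-03 -3.0000e-03  8.5501e+01] 4345
bench [-0.    -0.001  0.33 ]
```

Emit:
step_arm(series=[[[0,0,0,0],[0,0,0,0],[0,0,0,0],[0,0,0,0]]], hand=0.2)

```text
time: 32.52
tool_pos: [593.8, -48.5, 120.8]
tcp_rot: [[-0.815, -0.579, -0.0], [-0.579, 0.815, -0.0], [0.0, 0.0, -1.0]]
ft_force: [-0.3, 0.1, -0.6]
grip_width: 55.4
grip_force: 0.0
```

Emit:
step_arm(series=[[[0,0,-0.15,0],[0,0,-0.4,0],[0,0,-0.65,0],[0,0,-0.65,0],[0,0,-0.65,0]]])

```text
time: 33.15
tool_pos: [593.6, -48.5, 185.4]
tcp_rot: [[-0.815, -0.579, -0.001], [-0.579, 0.815, 0.0], [0.0, 0.0, -1.0]]
ft_force: [-0.6, -0.4, 0.1]
grip_width: 55.9
grip_force: 0.0
```

```bash
python3 look.py rel4; python3 tp.py rel4
```

```text
t 33.15 tcp [593.6 -48.5 185.4]
hub ((596.127685546875, -47.29151916503906), (30.31539535522461, 29.879108428955078), 35.62339782714844) 143.62906124426704 1577
560 [(np.float64(-266.4), np.float64(-238.7), 530), (np.float64(-211.9), np.float64(-196.3), 246), (np.float64(-186.1), np.float64(-165.0), 131)]
575 [(np.float64(-266.1), np.float64(-195.9), 1051), (np.float64(-186.5), np.float64(-164.2), 323)]
613 [(np.float64(-264.3), np.float64(-237.2), 413), (np.float64(-216.3), np.float64(-195.4), 289), (np.float64(-185.3), np.float64(-163.2), 292)]
628 [(np.float64(-264.2), np.float64(-236.7), 454), (np.float64(-210.1), np.float64(-194.8), 236), (np.float64(-184.2), np.float64(-163.1), 189)]
blocktop [-233.32182806 -223.07149378 -215.21274459]
rel4 grad [-0.071 -0.057] 0.091 z0 144.0 rect ((596.2341918945312, -47.16032409667969), (29.815719604492188, 29.469022750854492), 36.12997817993164) 1155
```

```bash
python3 -c "
from workcell import manip
print(manip.sign_off())"
```

```text
the job is handed in; nothing more can be done
None
```

I handed the job in at about 33 s, with no verdict returned: the crank is down on the shaft, the jaw holds the block with an estimated 38–42 N, and the bystanders weren't touched; the tightest margin is the crank's lean, about 0.09 rad against the 0.1 limit.

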